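# Find the high spot of a conveyor drive wheel with a dial indicator

### The arm

A 7-joint arm with a two-finger parallel gripper is mounted at the origin on the work surface. World frame = base frame: x ahead of the robot, y to its left, z up, the work surface at z = 0. Lengths are in mm, angles in rad, forces in N, time in s.
With the tool pointing down it reaches from about 425 to 875 mm from the base axis. Payload 8.4 kg.
Tool frame: the origin (TCP) lies on the centre line of the jaws, within the pads' length; the fingertips stand 8 mm ahead of it and the grasp point (between the pads) lies 11 mm behind it; z points along the fingers, y is the line along which they close (so a half turn about z gives the same grasp; the last joint's range is limited). The gripper opens to 87 mm and grips with 3 to 60 N. Pads are 19 mm wide; open, the fingers measure 117 mm over their backs; the gripper's body (75 mm by 190 mm) begins 51 mm behind the grasp point.
Start: joints at [1.016, 0.333, 0.04, 1.465, -0.013, 1.343, -0.059], TCP at [286.092, -583.623, 230.546] pointing down, gripper open.
Joint ranges: [-2.58, 2.58], [-0.38, 2.09], [-1.3, 1.39], [0.25, 2.4], [-1.5, 4.64], [0.08, 2.09], [-2.65, 2.65]. Speed limits (rad/s): [2.22, 2.22, 2.79, 2.79, 3.14, 3.14, 3.14].

### API

Orientations are given as a 3x3 rotation matrix whose columns are the frame's x, y, z axes.
In Python, from station import manip, eoat, ik, snapshot, camera_info, recognise, outline_of gives the robot as it stands. Calls block until the motion is done:
- manip.move_to(position, orientation): joint-space move of the TCP to a pose.
- manip.servo_line(position, frame=None, speed=150, stop_force=None): straight line of the TCP; frame=None keeps the orientation; speed is the mean speed in mm/s. With stop_force (N) it stops when the force on the tool has changed by that much, and returns True; else False.
- manip.set_joints(angles): joint-space move.
- eoat.set_gripper(opening): opening from 0.0 (shut) to 1.0 (fully open); the grip force is fixed at half the most; returns when the fingers have stopped.
- manip.hold(seconds).
- ik(position, orientation): joint angles nearest the present ones, or None.
- manip.get_obs(): the state.
- snapshot(name): name is "scene" or "side" or "wrist"; returns (picture, depth): 384x512x3 uint8, red, green, blue; 384x512 float32, mm along the optical axis (not along the pixel's ray), 0 where there is no reading.
- camera_info(name): a dict with "vertical_fov" (degrees; the focal length in pixels is half the picture's height over the tangent of half this angle, whatever the lens; pixels are square), "cx", "cy" (the principal point, pixels), "position" and "rotation" of the camera in the world. Camera axes: x right, y up, looking along -z (the intrinsics and any distortion apply to the point x, -y, -z); pixel columns grow to the right and rows downward; lengths in mm; the calibration is good to about 2 mm. A picture is of the moment at which its call begins: read the wrist's pose just before it. camera_info takes no time and is no camera call; for the wrist camera it gives the pose at the moment of the call.
A pose or a line that the arm cannot do raises manip.IKError and nothing moves.
- manip.job_done(): hands the job in; it is judged then, once.
Trained networks look in the newest picture that a camera, given by its name, has taken for a name from the list of things; names that differ only in an ending like _2 or _b are one class to them, and where a whole thing is asked for, a point or a joint stands for the part that bears it (a point fixed in the world has none). Each returns a list of dicts, best first, with "conf" (0 to 1); they miss things now and then, are a little off and sometimes report something else, mostly with a low value. They report only what shows in the picture. A call takes as long as a camera call.
- recognise(thing, camera): "location" ([x, y, z] in mm, in world coordinates, good to about 4 mm: the middle of the surface that is visible of it).
- outline_of(thing, camera): "mask" (384x512 bool, what is visible of it).
The state is a dict: "clock": time; "joint_pos": joint angles; "qd": joint speeds; "joint_efforts": joint torques, N m; "tcp_pos": TCP position; "ee_rot": TCP orientation; "force": force on the tool from outside, world axes, zero at the start; "ft_torque": the same for the moment, N m; "opening": opening from 0.0 (shut) to 1.0 (fully open); "gripper_force": force on a finger pad.
Only numpy, scipy, OpenCV 4.12 (cv2) and the standard library are available. Lean on these libraries where they do the work, as an engineer would, in place of code of your own. Each camera call takes 0.05 s, during which the arm holds its last target. There are 200 camera calls.

### The job

The drive wheel of the tray conveyor thumps, so it is mounted on the run-out stand. Slide the dial indicator up to its tyre until the plunger is pressed about half-way in, then turn the wheel by the needle until the very highest spot of the tyre stands under the plunger, and leave it so. Do not drive the plunger to the end of its stroke, do not force the crank, and leave the loose things on the table where they are.

Things in the scene. Friction and masses are not known exactly. Their poses are not given: they have to be found in the camera images.
- stand: blue run-out stand, fixed, base plate 200 x 440 mm, top 25 mm above the table. Origin on the table under the vertical spindle axis; its y axis runs along the slide from the indicator towards the wheel (the indicator is on the wheel's -y side), z up
- wheel_centre (a point): point on the spindle axis at the wheel's mid-height, 72 mm above the table. The wheel lies flat from z = 52 to 92 mm: light metal web, black rubber tyre, radius 75 mm where true. The tyre has lifted at more than one unmarked place, by different amounts of a few mm; each rise spreads over 40 to 60 degrees of the rim; where they lie is different every time
- crank: steel crank on the spindle; turns without end either way about the stand's z axis and carries the wheel with it. Origin on the axis at table height; its y axis points along the arm (z 106 to 115 mm) to the handle, 55 mm out. Turning takes 3 to 5 N at the handle; the squeeze of both fingers plus the push on it must stay under 50 N in all. Stays where left
- crank_grip (a point): where to grip the black crank handle: on its axis, 55 mm from the spindle axis, 150 mm above the table. Upright cylinder 22 mm wide, z 118 to 178 mm, free to spin on its own pin, so the gripper need not turn with the crank
- carriage_grip (a point): where to grip the red upright post of the indicator's slide carriage: on its axis, 125 mm above the table. 20 mm wide from z 98 to 148 mm, thinner below. The carriage slides only along the stand's y axis, against about 6 N of friction, and stays where left. The dial (84 mm wide, top 87 mm above the table) is centred 72 mm ahead of the post
- plunger: brass plunger tip of the indicator, an 8 mm ball; origin at its foremost point, 72 mm above the table, 160 mm ahead of carriage_grip (stand's +y) when not pressed. Stroke 12 mm, sprung: 1 N at first touch to 4 N fully in. It points at the spindle axis
- needle (a joint): turn of the red needle on the indicator's dial, in rad, clockwise: 0 with the plunger out, 0.45 rad for each millimetre that the plunger is pressed in, 2.7 at half stroke, 5.4 at the end of the stroke. The dial faces up, has a tick for each mm; the needle points away from the wheel at 0
- spanner: loose spanner, bystander
- bearing: loose steel bearing ring, 52 mm, bystander
- parts_tray: loose clear tray with bolts, 150 x 200 x 60 mm, bystander
- spare_wheel: loose spare wheel lying flat, 150 mm wide, 40 mm high, bystander
- spray_bottle: loose white bottle, 64 mm wide, 170 mm high, bystander
- screwdriver: loose yellow screwdriver, bystander

How it is judged:
By the outcome, as a careful person would: the job done as asked, in the order asked, and still so for the second after the job is handed in, with the robot touching nothing.
It also fails if it takes over 72 s, if anything falls off the work surface, if the arm or the gripper's body presses on something with over 40 N, if the wrist force passes 120 N, or if a joint passes its speed limit or range.

## Working session

There is one attempt and no reset: what is moved stays moved. The work goes in short steps, each a Python script; the robot and the scene stay as the last script left them, time stands still between calls to the robot, and variables do not carry over. Pictures are saved under pics/ and viewed, at most 10 in all, crops included, and the job is handed in when it is done.

```bash
ls; mkdir -p pics; python3 - <<'E'
from station import *
import cv2,numpy as np
ims=[]
for c in ["scene","side"]:
    p,d=snapshot(c); ims.append(p); i=camera_info(c); print(c,i)
    for t in ["stand","crank","crank_grip","carriage_grip","plunger","needle","wheel_centre","spray_bottle","spare_wheel","parts_tray"]:
        try: print(t,[(np.round(r["location"]),round(r["conf"],2)) for r in recognise(t,c)[:2]])
        except Exception as e: print(t,e)
cv2.imwrite("pics/a.png",cv2.cvtColor(np.vstack(ims)[:, :],cv2.COLOR_RGB2BGR)) 
cv2.imwrite("pics/a.png",cv2.resize(cv2.cvtColor(np.hstack(ims),cv2.COLOR_RGB2BGR),(800,300),interpolation=cv2.INTER_AREA))
print(manip.get_obs())
E
```

```text
pics
scene {'vertical_fov': 43.900188864427605, 'cx': 249.88903713072486, 'cy': 183.2755356611792, 'position': array([1169.32336468,  559.120174  , 1385.64453138]), 'rotation': array([[-0.69329195, -0.60021449,  0.39885942],
       [ 0.72065243, -0.57548377,  0.38662451],
       [-0.0025205 ,  0.55548267,  0.83152429]])}
stand [(array([542.,   0.,  21.]), 0.7)]
crank [(array([530.,  89.,  88.]), 0.68), (array([541.,  -0.,  25.]), 0.59)]
crank_grip [(array([532.,  94.,  84.]), 0.73)]
carriage_grip [(array([ 517., -133.,   81.]), 0.74)]
plunger []
needle []
wheel_centre [(array([540.,   5.,  26.]), 0.9)]
spray_bottle [(array([519., 244.,  13.]), 0.7), (array([693., 329., 112.]), 0.68)]
spare_wheel [(array([375., 401.,  41.]), 0.7)]
parts_tray [(array([ 486., -518.,   19.]), 0.63)]
side {'vertical_fov': 42.44086211692008, 'cx': 258.4449106697223, 'cy': 194.12144235179747, 'position': array([-462.45288941, 1099.93171497, 1085.51790222]), 'rotation': array([[-0.74139876,  0.36465345, -0.56334336],
       [-0.67094772, -0.38712583,  0.63242609],
       [ 0.01253158,  0.84685386,  0.5316780
[... 632 characters left out ...]
5848502]), 'qd': array([ 0.00184335,  0.0014569 , -0.00045034, -0.00051122,  0.00153118,
        0.00034886, -0.00155785]), 'joint_efforts': array([ 5.05844691e-04, -6.56129336e+01,  1.33310013e+00, -4.04065776e+01,
       -5.97921526e-02,  3.49731138e-02,  4.69853114e-05]), 'tcp_pos': array([ 286.08838828, -583.62944357,  230.54143925]), 'ee_rot': array([[ 8.97907159e-01,  4.40184883e-01, -5.02445706e-05],
       [ 4.40184884e-01, -8.97907160e-01,  9.99367075e-06],
       [-4.07158969e-05, -3.10902890e-05, -9.99999999e-01]]), 'force': array([1.06830021, 0.20868183, 0.75463781]), 'ft_torque': array([ 0.03259344,  0.01228816, -0.01728332]), 'gripper_force': 0.0, 'opening': 0.9928027610030139}
```

View pics/a.png

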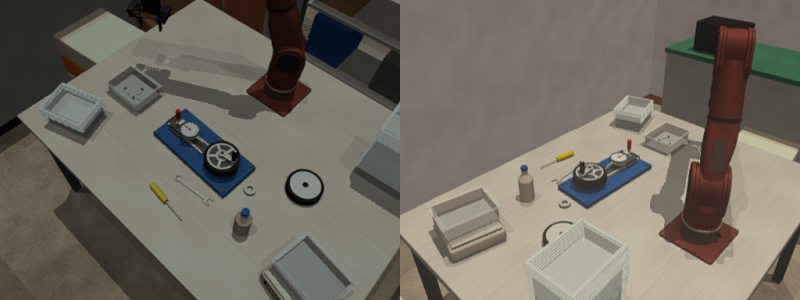

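```bash
cat > h.py <<'E'
from station import *
import cv2,numpy as np
def cloud(c):
    i=camera_info(c); p,d=snapshot(c)
    f=192/np.tan(np.radians(i["vertical_fov"]/2))
    v,u=np.mgrid[0:384,0:512]
    P=np.stack([(u-i["cx"])/f*d,-(v-i["cy"])/f*d,-d],-1)@np.array(i["rotation"]).T+i["position"]
    P[d==0]=np.nan
    return p,P,i
def project(pts,i):
    f=192/np.tan(np.radians(i["vertical_fov"]/2))
    q=(np.atleast_2d(pts)-i["position"])@np.array(i["rotation"])
    return np.c_[i["cx"]+f*q[:,0]/-q[:,2],i["cy"]-f*q[:,1]/-q[:,2]]
def save(n,p,s=1,roi=None):
    if roi: p=p[roi[0]:roi[1],roi[2]:roi[3]]
    cv2.imwrite("pics/"+n,cv2.resize(cv2.cvtColor(p,cv2.COLOR_RGB2BGR),None,fx=s,fy=s,interpolation=cv2.INTER_CUBIC))
E
python3 - <<'E'
from h import *
for c in ["scene","side"]:
    p,P,i=cloud(c); print({k:v for k,v in i.items() if k not in("position","rotation")})
    hsv=cv2.cvtColor(p,cv2.COLOR_RGB2HSV)
    R=(P[...,0]>300)&(P[...,0]<750)&(P[...,1]>-300)&(P[...,1]<250)
    b=R&(abs(hsv[...,0].astype(int)-112)<12)&(hsv[...,1]>120)&(abs(P[...,2]-25)<10)
    q=P[b]; print(c,b.sum(),"z",np.median(q[:,2]),cv2.minAreaRect(q[:,:2].astype(np.float32)))
    r=R&((hsv[...,0]<8)|(hsv[...,0]>172))&(hsv[...,1]>140)&(P[...,2]>70)&(P[...,2]<160)
    q=P[r];print("post",r.sum(),q.min(0),q.max(0),np.median(q,0))
    h=R&(P[...,2]>120)&(P[...,2]<195)&~r
    q=P[h];print("handle",h.sum(),q.min(0),q.max(0),np.median(q,0))
    w=R&(abs(P[...,2]-92)<6)&(P[...,1]>-20); q=P[w]; print("wheel",cv2.minEnclosingCircle(q[:,:2].astype(np.float32)),np.median(q,0))
    if c=="scene": save("b.png",p,4,(130,255,190,330))
E
```

```text
{'vertical_fov': 43.900188864427605, 'cx': 249.88903713072486, 'cy': 183.2755356611792}
scene 3363 z 27.133160849624346 ((517.0404663085938, -29.612014770507812), (439.0526123046875, 203.78773498535156), 87.22693634033203)
post 64 [ 499.37676831 -192.16797336   84.55573803] [587.4897311   43.72716231 154.33879937] [ 512.49835415 -179.09332426  132.82112447]
handle 138 [ 502.05893648 -195.85215619  120.01913449] [538.76771281 144.5099136  189.51561125] [520.55574065 132.76725269 144.19937909]
wheel ((519.3388671875, 82.06485748291016), 79.05509185791016) [536.04201392  77.43300812  94.67323503]
{'vertical_fov': 42.44086211692008, 'cx': 258.4449106697223, 'cy': 194.12144235179747}
side 1367 z 23.41977961889529 ((511.2356872558594, -29.1270751953125), (440.1540832519531, 197.02931213378906), 87.76302337646484)
post 36 [ 492.22243927 -189.84553876  102.78035272] [ 511.28391082 -168.94607052  150.07776166] [ 502.73180984 -178.07320866  129.29200395]
handle 118 [ 492.92655345 -188.84720532  120.01480212] [521.34274103 148.75161164 180.24126393] [505.03042287 140.14647604 145.54274153]
wheel ((515.302978515625, 80.66576385498047), 81.20244598388672) [498.41699436  91.41013388  91.86251943]
```

View pics/b.png

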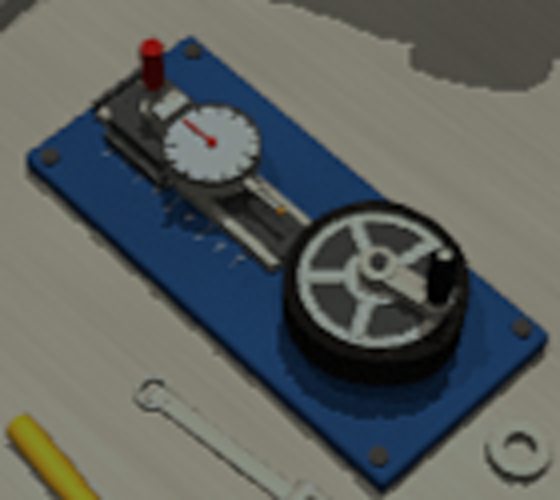

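```bash
cat >> h.py <<'E'
def fr(a): # tool down, y axis at world angle a
    y=np.array([np.cos(a),np.sin(a),0]); z=np.array([0,0,-1.]); return np.c_[np.cross(y,z),y,z]
A=np.radians(87.5)
def show(o=None):
    o=o or manip.get_obs(); print("t",round(o["clock"],2),"tcp",np.round(o["tcp_pos"],1),"F",np.round(o["force"],1),"op",round(o["opening"],3),"gf",round(o["gripper_force"],1))
E
python3 - <<'E'
from h import *
for a in (A,A+np.pi):
    print(ik([508,-180,200],fr(a)),ik([515,137,200],fr(a)))
manip.move_to([508,-150,215],fr(A+np.pi)); show()
p,P,i=cloud("wrist"); o=manip.get_obs()
R=o["ee_rot"]; print("cam in tool",R.T@(i["position"]-o["tcp_pos"]),"\n",R.T@i["rotation"],i["vertical_fov"])
for t in ["carriage_grip","needle","plunger","crank_grip","stand"]: print(t,[(np.round(r["location"]),round(r["conf"],2)) for r in recognise(t,"wrist")[:2]])
save("c.png",p,1.4)
E
```

```text
[ 0.71594376  0.16413627 -0.50507287  1.75592401  0.08361457  1.24279387
  1.71675014] [ 0.42118454  0.20379897 -0.85283843  1.75681337  0.16113424  1.25353647
  1.0552199 ]
[ 0.47480873  0.14112039 -0.237291    1.76746111  0.03500062  1.23710507
 -1.38610728] [ 0.37262177  0.19231741 -0.79502846  1.75869032  0.14425794  1.25051308
 -2.07323613]
t 2.98 tcp [ 507.9 -151.1  215. ] F [-0.2 -0.6 -0.4] op 0.999 gf 0.0
cam in tool [  81.50076048    0.72885773 -153.5832701 ] 
 [[-2.81156775e-04  9.54417531e-01  2.98474618e-01]
 [ 9.99999890e-01  3.80045960e-04 -2.73275442e-04]
 [-3.74252945e-04  2.98474509e-01 -9.54417533e-01]] 64.4061146342083
carriage_grip [(array([679.,  30.,   9.]), 0.73)]
needle [(array([ 513., -122.,   85.]), 0.67)]
plunger [(array([512., -41.,  73.]), 0.63)]
crank_grip [(array([524.,  37.,  93.]), 0.96)]
stand [(array([536., -63.,  23.]), 0.73)]
```

View pics/c.png

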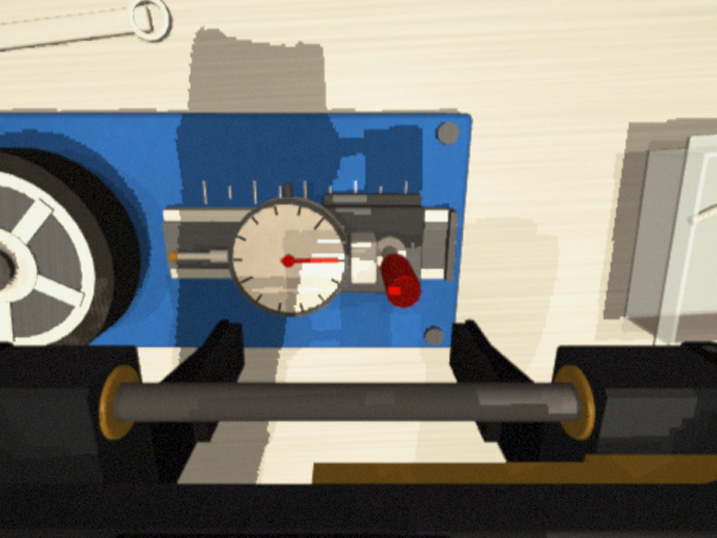

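```bash
python3 - <<'E'
from h import *
p,P,i=cloud("wrist")
hsv=cv2.cvtColor(p,cv2.COLOR_RGB2HSV)
red=((hsv[...,0]<8)|(hsv[...,0]>172))&(hsv[...,1]>140)
r=red&(P[...,2]>100)&(P[...,2]<160); q=P[r]
print("post",r.sum(),q.min(0),q.max(0)); t=q[q[:,2]>145]; print("top",len(t),t.mean(0),t.min(0),t.max(0))
n=red&(abs(P[...,2]-87)<8)&(abs(P[...,1]+115)<40); q=P[n]; print("needle",n.sum(),q.mean(0),q.min(0),q.max(0))
b=(abs(hsv[...,0].astype(int)-112)<12)&(hsv[...,1]>120)&(abs(P[...,2]-25)<8); q=P[b]; print("plate",np.median(q[:,2]),cv2.minAreaRect(q[:,:2].astype(np.float32)))
# overhead look at wheel
manip.move_to([515-82,82,300],fr(A+np.pi)); show()
p,P,i=cloud("wrist"); np.savez("wheel.npz",p=p,P=P,**{k:np.array(v) for k,v in i.items()})
print(i["position"])
h=(P[...,2]>172)&(P[...,2]<190)&(np.hypot(P[...,0]-515,P[...,1]-82)<80); q=P[h]; print("handle",len(q),q.mean(0),q.min(0),q.max(0))
hsv=cv2.cvtColor(p,cv2.COLOR_RGB2HSV)
w=(abs(P[...,2]-92)<5)&(np.hypot(P[...,0]-515,P[...,1]-82)<95);q=P[w];print("wheel",len(q),np.median(q,0),cv2.minEnclosingCircle(q[:,:2].astype(np.float32)))
s=(abs(P[...,2]-111)<8)&(np.hypot(P[...,0]-515,P[...,1]-82)<90);q=P[s];print("crank",len(q),q.mean(0),cv2.minAreaRect(q[:,:2].astype(np.float32)))
save("d.png",p,1.4)
E
```

```text
post 762 [ 498.03524584 -192.05957354  100.98177058] [ 517.20622631 -173.65204221  148.64053967]
top 442 [ 507.82583514 -183.21995203  147.10457188] [ 498.03524584 -192.05957354  145.02872422] [ 517.04553454 -174.18370876  148.64053967]
needle 154 [ 509.7134424  -122.23202653   84.22071883] [ 506.23335192 -146.14498983   81.90268463] [ 514.4198514  -106.43005027   87.26755646]
plate 24.22502848957822 ((513.1133422851562, -65.1474609375), (364.02117919921875, 196.6556854248047), 87.27112579345703)
t 4.33 tcp [433.4  80.5 299.5] F [ 0.1 -1.2 -0.3] op 1.001 gf 0.0
[514.82882049  76.03764106 453.00566104]
handle 396 [511.7658519  134.21290882 176.80086929] [502.34952352 125.27362128 172.03771005] [521.17519256 144.25121084 181.11091942]
wheel 12802 [531.11268703  74.80118307  92.9124933 ] ((518.2168579101562, 82.72953033447266), 77.20671844482422)
crank 1272 [516.98632634  97.7032371  115.09665756] ((517.8109130859375, 100.93229675292969), (30.75611114501953, 71.52937316894531), 3.939023494720459)
```

View pics/d.png

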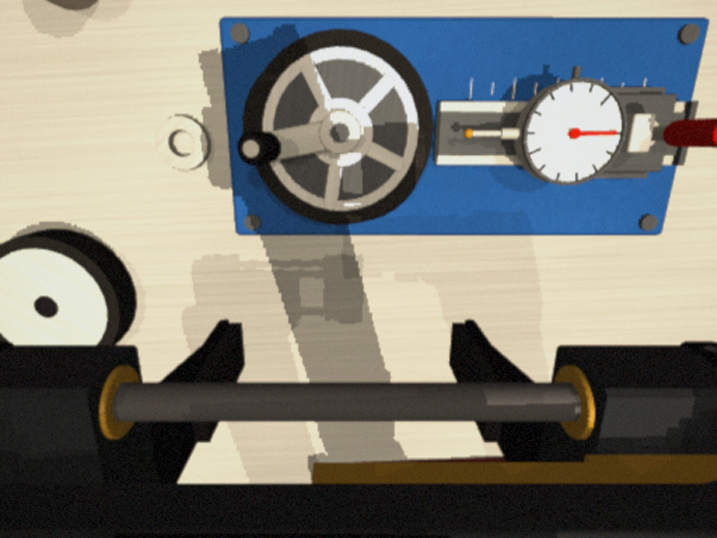

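```bash
cat > prof.py <<'E'
from h import *
from scipy.optimize import least_squares
def profile(p,i,c0):
    b=p[...,2].astype(np.float32)-p[...,0] # blue minus red: plate high, tyre ~0
    th=np.radians(np.arange(0,360,5)); r=np.arange(66,90,.25); out=[]
    for t in th:
        pts=np.c_[c0[0]+r*np.cos(t),c0[1]+r*np.sin(t),np.full(len(r),92.)]
        q=project(pts,i).astype(np.float32)
        v=cv2.remap(b,q[:,0].reshape(1,-1),q[:,1].reshape(1,-1),cv2.INTER_LINEAR)[0]
        lo,hi=np.median(v[:12]),np.median(v[-12:])
        k=np.argmax(v>(lo+hi)/2); out.append(r[k] if hi-lo>15 else np.nan)
    return th,np.array(out)
if __name__=="__main__":
    z=np.load("wheel.npz"); i={k:z[k] for k in("vertical_fov","cx","cy","position","rotation")}
    c=np.array([518.2,82.7])
    for k in range(4):
        th,R=profile(z["p"],i,c); g=np.isfinite(R)
        s=least_squares(lambda x:R[g]-x[0]-x[1]*np.cos(th[g])-x[2]*np.sin(th[g]),[75,0,0],loss="soft_l1",f_scale=.3).x
        c=c+s[1:]
    print(c,s[0])
    for t,x in zip(th,R): print(int(round(np.degrees(t))),round(x-s[0],1),end="; ")
E
python3 prof.py
```

```text
[518.58488167  81.25351043] 75.06944109053346
0 nan; 5 nan; 10 nan; 15 nan; 20 -0.6; 25 -0.1; 30 -0.3; 35 -0.1; 40 -0.6; 45 -0.3; 50 -0.3; 55 0.9; 60 1.7; 65 2.4; 70 3.2; 75 3.2; 80 3.2; 85 2.9; 90 5.4; 95 8.4; 100 8.2; 105 3.9; 110 -0.6; 115 -0.6; 120 -1.1; 125 -0.6; 130 -0.8; 135 -0.8; 140 -0.8; 145 -0.3; 150 -0.6; 155 -1.1; 160 nan; 165 nan; 170 nan; 175 nan; 180 nan; 185 nan; 190 nan; 195 nan; 200 -0.3; 205 0.7; 210 0.9; 215 1.7; 220 1.2; 225 1.2; 230 0.9; 235 0.4; 240 -0.3; 245 -0.3; 250 -0.3; 255 nan; 260 nan; 265 nan; 270 nan; 275 nan; 280 nan; 285 -0.1; 290 -0.1; 295 -0.1; 300 -0.1; 305 0.2; 310 -0.1; 315 0.2; 320 -0.1; 325 -0.1; 330 -0.1; 335 -0.3; 340 nan; 345 nan; 350 nan; 355 nan;
```

```bash
python3 - <<'E'
from prof import *
z=np.load("wheel.npz"); i={k:z[k] for k in("vertical_fov","cx","cy","position","rotation")}
c=np.array([518.6,81.3]); r=np.arange(68,88,1.)
for t in (-15,-5,0,5,15,165,175,185,195,260,275):
    t=np.radians(t); q=project(np.c_[c[0]+r*np.cos(t),c[1]+r*np.sin(t),np.full(len(r),92.)],i).round().astype(int)
    print(round(np.degrees(t)),[f"{z['p'][v,u][0]},{z['p'][v,u][2]}" for u,v in q])
E
```

```text
-15 ['43,33', '41,31', '44,31', '48,35', '43,33', '44,37', '42,45', '48,107', '47,156', '46,166', '49,161', '48,165', '46,164', '42,163', '49,164', '48,153', '55,143', '194,164', '227,186', '230,190']
-5 ['44,30', '49,36', '44,33', '45,33', '45,35', '43,34', '44,70', '49,125', '47,158', '50,164', '50,163', '47,164', '47,161', '44,150', '54,140', '120,144', '197,168', '229,190', '226,187', '228,188']
0 ['42,29', '41,28', '45,32', '40,28', '49,36', '48,38', '45,58', '48,112', '48,157', '47,164', '50,164', '44,159', '48,162', '42,150', '56,140', '121,143', '197,164', '228,186', '228,189', '229,189']
5 ['46,34', '44,37', '47,35', '41,28', '44,34', '41,31', '44,56', '47,111', '48,158', '50,165', '44,161', '49,161', '42,161', '44,149', '51,137', '121,144', '198,167', '226,186', '225,184', '228,188']
15 ['48,35', '44,31', '41,30', '45,33', '44,30', '46,35', '42,47', '38,111', '45,154', '43,154', '47,158', '45,158', '44,158', '46,160', '46,161', '43,161', '46,162', '47,153', '52,140', '119,142']
165 ['25,19', '25,19', '22,13', '23,22', '26,21', '28,35', '23,38', '27,71', '25,81', '26,95', '3
[... 377 characters left out ...]
45,153', '44,153', '44,153', '44,154', '44,151', '41,137', '89,132', '89,132', '188,164', '219,179', '225,184']
195 ['27,22', '32,24', '31,27', '28,16', '28,16', '23,26', '37,78', '47,137', '46,155', '46,155', '44,155', '42,153', '41,154', '41,154', '44,155', '45,153', '50,150', '42,136', '42,136', '90,131']
260 ['57,41', '54,43', '42,30', '42,30', '44,36', '43,33', '43,47', '40,77', '28,71', '38,73', '38,73', '68,60', '73,62', '97,85', '117,101', '117,102', '117,104', '117,104', '114,101', '115,100']
275 ['43,33', '47,33', '43,33', '48,37', '45,30', '40,30', '44,47', '38,81', '28,83', '37,81', '67,63', '67,63', '71,60', '87,75', '111,98', '114,99', '117,102', '119,106', '117,102', '116,99']
```

```bash
sed -i 's/87.5/87.66/' h.py; cat >> h.py <<'E'
U=np.array([np.cos(A),np.sin(A)]); POST0=np.array([507.8,-183.2]); AX=np.array([518.6,81.3])
def needle(cam,post,dbg=None):
    i=camera_info(cam); p,_=snapshot(cam); c=np.asarray(post)[:2]+72*U
    g=np.arange(-45,45,.5); X,Y=np.meshgrid(g,g)
    q=project(np.c_[(c[0]+X).ravel(),(c[1]+Y).ravel(),np.full(X.size,85.)],i).astype(np.float32).reshape(*X.shape,2)
    m=cv2.remap(p,q[...,0],q[...,1],cv2.INTER_CUBIC).astype(np.float32)
    w=np.clip(m[...,0]-np.maximum(m[...,1],m[...,2])-35,0,None)*(np.hypot(X,Y)<40)
    if dbg: save(dbg,m.clip(0,255).astype(np.uint8),2)
    if (w>0).sum()<30: return None
    s=w.sum(); mu=np.array([(w*X).sum(),(w*Y).sum()])/s
    dx,dy=X-mu[0],Y-mu[1]
    ev,V=np.linalg.eigh(np.array([[(w*dx*dx).sum(),(w*dx*dy).sum()],[(w*dx*dy).sum(),(w*dy*dy).sum()]])/s)
    v=V[:,1]; v=v if v@mu>0 else -v
    a=(A+np.pi-np.arctan2(v[1],v[0])+.5)%(2*np.pi)-.5
    return round(a,3),round(a/.45,2),np.round(mu,1),int((w>0).sum()),np.round(np.sqrt(ev),1)
E
python3 - <<'E'
from h import *
print(needle("wrist",POST0),needle("scene",POST0),needle("side",POST0))
F=fr(A+np.pi); 
manip.move_to([*POST0,200],F); manip.servo_line([*POST0,114],speed=120); 
eoat.set_gripper(0.0); show()
t=manip.get_obs()["tcp_pos"]; print(needle("scene",POST0))
e=POST0+25*U; manip.servo_line([*e,114],speed=30); show(); print(needle("scene",e,"e.png"))
E
```

```text
(np.float64(-0.008), np.float64(-0.02), array([ -1.1, -10.4]), 833, array([ 1.5, 11.6])) (np.float64(-0.043), np.float64(-0.09), array([ -1.4, -11.5]), 780, array([ 1.6, 10.9])) (np.float64(-0.022), np.float64(-0.05), array([-0.8, -7.5]), 1402, array([ 2.4, 10. ]))
t 7.62 tcp [ 507.8 -183.   114. ] F [ 0.9  0.5 -0.3] op 0.223 gf 30.0
(np.float64(0.156), np.float64(0.35), array([-1.2, -3.6]), 268, array([1.6, 2.3]))
t 8.66 tcp [ 508.9 -159.5  114. ] F [ 2.2 -4.2 -3. ] op 0.222 gf 30.0
(np.float64(-0.095), np.float64(-0.21), array([-0.9, -5.9]), 229, array([1.5, 1.9]))
```

```bash
python3 - <<'E'
from h import *
for d in (33,35):
    e=POST0+d*U; manip.servo_line([*e,114],speed=20); manip.hold(.3); show()
    t=manip.get_obs()["tcp_pos"][:2]; print("adv",(t-POST0)@U); print(needle("scene",t,f"e{d}.png"),needle("side",t,f"f{d}.png"))
a=cv2.imread("pics/e35.png");b=cv2.imread("pics/f35.png"); cv2.imwrite("pics/g.png",np.hstack([a,b]))
E
```

```text
t 9.56 tcp [ 509.3 -151.5  114. ] F [ 2.6 -5.8 -2.6] op 0.222 gf 30.0
adv 31.708372079524757
(np.float64(0.679), np.float64(1.51), array([-1. , -4.1]), 254, array([1.5, 2.1])) (np.float64(2.422), np.float64(5.38), array([-1.7, -0.1]), 507, array([2.1, 2.9]))
t 10.21 tcp [ 509.3 -149.8  114. ] F [ 1.7 -5.6 -2.6] op 0.222 gf 30.0
adv 33.41650295344346
(np.float64(1.275), np.float64(2.83), array([-2.5, -4.6]), 413, array([1.5, 4. ])) (np.float64(1.421), np.float64(3.16), array([-2. , -0.7]), 634, array([2.4, 4.3]))
```

View pics/g.png

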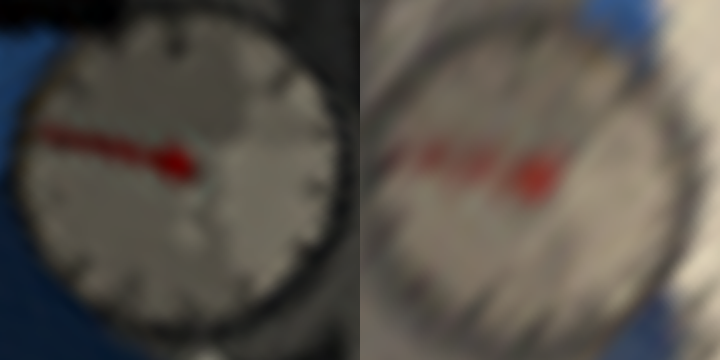

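```bash
sed -i 's/np.maximum(m\[...,1\],m\[...,2\])-35,0/1.6*np.maximum(m[...,1],m[...,2])-8,0/' h.py; python3 - <<'E'
from h import *
t=manip.get_obs()["tcp_pos"][:2];print(needle("scene",t),needle("side",t))
e=POST0+38*U; manip.servo_line([*e,114],speed=20); manip.hold(.3); show()
t=manip.get_obs()["tcp_pos"][:2]; print("adv",(t-POST0)@U); print(needle("scene",t,"h.png"),needle("side",t))
E
```

```text
(np.float64(1.279), np.float64(2.84), array([-3.8, -4.9]), 541, array([1.5, 5.9])) (np.float64(2.021), np.float64(4.49), array([-1.4, -0.5]), 260, array([1.6, 2. ]))
t 11.01 tcp [ 509.4 -147.   114. ] F [ 1.8 -7.1 -2.2] op 0.226 gf 30.0
adv 36.25888168252158
(np.float64(2.582), np.float64(5.74), array([-3.8,  0.3]), 590, array([ 1.5, 10.6])) (np.float64(2.534), np.float64(5.63), array([-3.5,  3.4]), 408, array([1.1, 8. ]))
```

```bash
cat >> h.py <<'E'
POST=np.array([509.4,-147.0])
def hp(phi,r=55): return AX+r*np.array([np.cos(np.radians(phi)),np.sin(np.radians(phi))])
def pose(phi,psi,z=139): return [*hp(phi),z],fr(np.radians(psi-90))
def arc(phis,psif,read=("scene","wrist"),speed=60):
    out=[]
    for f in phis:
        P,R=pose(f,psif(f)); manip.servo_line(P,R,speed=speed)
        o=manip.get_obs(); t=o["tcp_pos"][:2]-AX
        ns=[needle(c,POST) for c in read]
        print(f,"act",round(np.degrees(np.arctan2(t[1],t[0]))%360,1),"F",np.round(o["force"],1),o["gripper_force"].__round__(1),[(float(n[1]),n[3],float(n[4][1])) if n else None for n in ns])
E
python3 - <<'E'
from h import *
t=manip.get_obs()["tcp_pos"]; manip.servo_line(t,speed=20); show()
eoat.set_gripper(1.0); show()
manip.servo_line([*t[:2],215],speed=200)
print(needle("scene",POST),needle("side",POST),needle("wrist",POST))
P,R=pose(97.3,277,215); manip.move_to(P,R); print(needle("wrist",POST))
p,Q,i=cloud("wrist"); save("i.png",p,1.4)
show()
E
```

```text
t 11.36 tcp [ 509.5 -147.2  114. ] F [ 0.8 -2.6 -1.1] op 0.221 gf 30.0
t 12.64 tcp [ 509.5 -146.9  114. ] F [ 0.5  0.  -0. ] op 0.993 gf 0.0
(np.float64(2.513), np.float64(5.58), array([-2.9, -1.4]), 500, array([1.6, 8. ])) (np.float64(2.443), np.float64(5.43), array([-3.7,  2.8]), 404, array([1.1, 5.9])) (np.float64(2.486), np.float64(5.52), array([-5.4,  5.8]), 636, array([ 1.5, 10.9]))Traceback (most recent call last):
  File "<stdin>", line 6, in <module>
station.IKError: the arm cannot take that pose within its joint ranges
```

```bash
python3 - <<'E'
from h import *
for phi in (97,130,160,187,215,250,287,0,45,320):
    for z in (139,215):
        s=[]
        for psi in range(0,360,15):
            P,R=pose(phi,psi,z); q=ik(P,R)
            s.append("." if q is None else "%d:%.1f"%(psi,q[6]))
        print(phi,z," ".join(x for x in s))
E
```

```text
97 139 0:-2.0 15:-1.7 30:-1.5 45:-1.2 60:-1.0 75:-0.7 90:-0.4 105:-0.2 120:0.1 135:0.3 150:0.6 165:0.9 180:1.0 195:1.2 210:1.5 225:1.8 240:2.0 255:2.3 270:2.5 . 300:-2.6 315:-2.6 330:-2.5 345:-2.3
97 215 0:-2.0 15:-1.7 30:-1.4 45:-1.2 60:-0.9 75:-0.7 90:-0.4 105:-0.1 120:0.1 135:0.4 150:0.6 165:0.9 180:1.0 195:1.3 210:1.6 225:1.8 240:2.1 255:2.4 270:2.6 . . 315:-2.6 330:-2.5 345:-2.2
130 139 0:-2.0 15:-1.7 30:-1.4 45:-1.2 60:-0.9 75:-0.7 90:-0.4 105:-0.1 120:0.1 135:0.4 150:0.6 165:0.9 180:1.0 195:1.3 210:1.6 225:1.8 240:2.1 255:2.3 270:2.6 . . 315:-2.7 330:-2.5 345:-2.2
130 215 0:-1.9 15:-1.7 30:-1.4 45:-1.2 60:-0.9 75:-0.6 90:-0.4 105:-0.1 120:0.2 135:0.4 150:0.7 165:0.9 180:1.1 195:1.4 210:1.6 225:1.9 240:2.2 255:2.4 . . . . 330:-2.5 345:-2.2
160 139 0:-1.9 15:-1.6 30:-1.4 45:-1.1 60:-0.9 75:-0.6 90:-0.3 105:-0.1 120:0.2 135:0.4 150:0.7 165:1.0 180:1.1 195:1.4 210:1.6 225:1.9 240:2.2 255:2.4 . . . 315:-2.6 330:-2.4 345:-2.2
160 215 0:-1.9 15:-1.6 30:-1.4 45:-1.1 60:-0.8 75:-0.6 90:-0.3 105:-0.0 120:0.2 135:0.5 150:0.7 165:1.0 180:1.2 195:1.4 210:1.7 225:1.9 240:2.2 255:2.5 . . . .
[... 2016 characters left out ...]
65:0.9 180:1.0 195:1.2 210:1.5 225:1.7 240:2.0 255:2.3 270:2.5 285:-2.6 300:-2.6 315:-2.5 330:-2.5 345:-2.2
45 215 0:-1.9 15:-1.7 30:-1.4 45:-1.2 60:-0.9 75:-0.6 90:-0.4 105:-0.1 120:0.1 135:0.4 150:0.7 165:0.9 180:1.0 195:1.3 210:1.5 225:1.8 240:2.1 255:2.3 270:2.6 . 300:-2.6 315:-2.6 330:-2.5 345:-2.2
320 139 0:-1.8 15:-1.6 30:-1.3 45:-1.0 60:-0.8 75:-0.5 90:-0.3 105:-0.0 120:0.2 135:0.5 150:0.8 165:1.0 180:1.1 195:1.4 210:1.6 225:1.9 240:2.1 255:2.4 270:2.6 285:-2.6 300:-2.6 315:-2.6 330:-2.3 345:-2.1
320 215 0:-1.8 15:-1.5 30:-1.3 45:-1.0 60:-0.8 75:-0.5 90:-0.2 105:0.0 120:0.3 135:0.5 150:0.8 165:1.1 180:1.2 195:1.4 210:1.7 225:2.0 240:2.2 255:2.5 . . 300:-2.6 315:-2.6 330:-2.3 345:-2.1
```

```bash
cat >> h.py <<'E'
def psif(f): return min(135+(f-97)*115/190,255)
E
python3 - <<'E'
from h import *
P,R=pose(97.3,psif(97.3),215); manip.move_to(P,R); eoat.set_gripper(.62); manip.servo_line(pose(97.3,psif(97.3))[0],speed=150); show()
eoat.set_gripper(.305); show()
arc([100,107,115],psif,("scene","side","wrist"))
show()
p,_=snapshot("scene"); a=p[130:255,190:350].copy(); p,_=snapshot("wrist"); save("j.png",np.hstack([cv2.resize(a,(400,312)),cv2.resize(p,(400,312))]),1)
E
```

```text
t 16.56 tcp [512.  136.1 139.7] F [-0.3  0.6  1. ] op 0.617 gf 0.0
t 17.33 tcp [511.6 135.9 139. ] F [ 0.1  0.3 -1. ] op 0.31 gf 0.0
100 act 100.0 F [0.7 0.9 0.8] 0.4 [(12.54, 416, 7.0), (5.47, 601, 9.3), (5.62, 77, 1.4)]
107 act 107.3 F [-0.6  0.1 -0.9] 0.0 [(12.54, 417, 7.0), (5.43, 506, 8.0), (5.52, 172, 3.4)]
115 act 115.1 F [ 0.2 -0.4  0.8] 0.0 [(12.54, 413, 6.9), (5.44, 507, 7.9), (5.53, 295, 6.0)]
t 18.57 tcp [495.6 131.  139. ] F [-1.  -0.2 -0.2] op 0.305 gf 0.0
```

View pics/j.png

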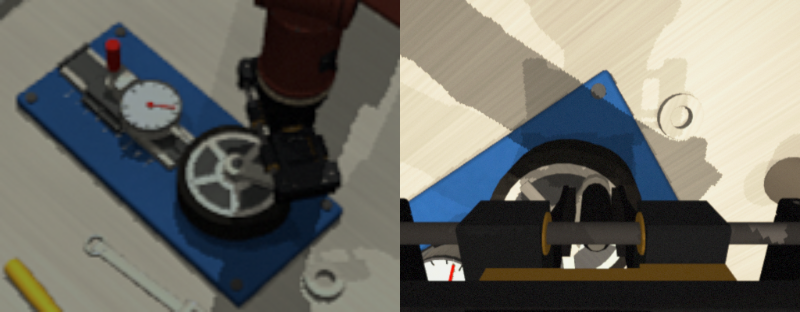

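```bash
sed -i 's/a=(A+np.pi-np.arctan2(v\[1\],v\[0\])+.5)%(2\*np.pi)-.5/a=(A+np.pi-np.arctan2(v[1],v[0])-1.8)%np.pi+1.8/' h.py; python3 - <<'E'
from h import *
arc(range(123,230,8),psif,("scene","side"),80)
show()
E
```

```text
123 act 123.2 F [-0.6  0.5  0.1] 0.0 [(5.56, 413, 6.9), (5.43, 513, 7.8)]
131 act 131.0 F [-0.4 -0.7 -0.6] 0.1 [(5.98, 493, 8.8), (5.9, 613, 9.3)]
139 act 139.2 F [0.9 0.2 0.2] 0.0 [(7.11, 524, 7.8), (6.71, 243, 2.2)]
147 act 147.2 F [ 0.7 -0.4  0.4] 0.0 [(7.57, 390, 5.6), (5.88, 202, 1.8)]
155 act 155.2 F [ 0.4  0.4 -0.2] 0.0 [(7.39, 450, 9.4), (6.06, 202, 1.8)]
163 act 163.2 F [ 0.5 -0.1  0.1] 0.0 [(6.73, 538, 10.8), (6.59, 297, 3.4)]
171 act 171.2 F [ 0.4  0.9 -0.1] 0.0 [(5.73, 482, 10.3), (5.68, 460, 8.7)]
179 act 179.1 F [ 0.2  0.9 -0.4] 0.0 [(5.56, 414, 7.0), (5.46, 594, 9.6)]
187 act 187.1 F [0.5 0.  0.3] 0.0 [(5.57, 413, 6.9), (5.47, 583, 9.6)]
195 act 195.1 F [-0.2  0.2  0.6] 0.0 [(5.56, 419, 7.0), (5.47, 621, 9.7)]
203 act 203.1 F [-0.9  0.3 -0.4] 0.0 [(5.56, 422, 7.1), (5.48, 625, 9.7)]
211 act 211.1 F [-0.4 -0.7  0.3] 0.0 [(5.56, 420, 7.1), (5.47, 614, 9.5)]
219 act 219.0 F [ 0.5 -0.2 -0.9] 0.0 [(5.56, 422, 7.1), (5.48, 608, 9.5)]
227 act 227.0 F [ 0.2 -0.6 -0.4] 0.0 [(5.55, 418, 6.8), (5.47, 607, 9.5)]
t 23.57 tcp [480.9  41.2 139. ] F [-1.2  0.2 -0.1] op 0.306 gf 0.0
```

```bash
python3 - <<'E'
from h import *
arc([235,243,251,259,265,270,275,280,285,290,295,300],psif,("scene","side","wrist"),60)
show()
E
```

```text
235 act 235.0 F [0.3 0.6 0.2] 0.0 [(5.63, 316, 4.9), (5.47, 594, 9.4), (5.5, 640, 11.5)]
243 act 243.0 F [ 0.3  0.1 -0.1] 0.0 [(5.4, 606, 11.7), (5.48, 610, 9.8), (5.5, 638, 11.5)]
251 act 251.0 F [ 0.1  0.7 -0.8] 0.0 [None, (5.48, 605, 9.5), (5.51, 638, 11.6)]
259 act 259.0 F [-0.  -1.   0.8] 0.0 [(6.2, 189, 5.3), (5.48, 527, 7.7), (5.52, 629, 11.6)]
265 act 265.0 F [-0.3  0.9 -0.5] 0.1 [(6.88, 126, 2.8), (6.6, 290, 3.2), (6.47, 633, 11.6)]
270 act 270.0 F [-1.8  0.3  0.7] 0.4 [None, (5.84, 190, 1.7), (7.47, 642, 11.7)]
275 act 275.1 F [-0.5 -0.6 -0.6] 0.0 [None, (5.58, 192, 1.7), (8.39, 646, 11.7)]
280 act 280.1 F [-0.4  1.  -0.5] 0.0 [None, (8.02, 233, 1.8), (8.95, 641, 11.7)]
285 act 285.1 F [-0.   0.7 -0.2] 0.0 [None, (7.99, 231, 1.8), (9.3, 628, 11.7)]
290 act 290.1 F [ 0.3 -0.4  0.4] 0.0 [None, (8.61, 231, 1.8), (9.43, 629, 11.5)]
295 act 295.1 F [ 0.2 -0.4 -1. ] 0.0 [None, (8.2, 226, 1.7), (9.34, 625, 11.5)]
300 act 300.3 F [-0.4 -0.6  0. ] 0.0 [None, (7.57, 229, 1.8), (9.05, 615, 11.7)]
t 28.47 tcp [546.2  33.5 139. ] F [ 1.  -0.4  1. ] op 0.31 gf 0.0
```

```bash
python3 - <<'E'
from h import *
arc([288,275,280,285,290.5],psif,("wrist",),50)
eoat.set_gripper(.6); print(needle("wrist",POST)); 
t=manip.get_obs()["tcp_pos"]; manip.servo_line([*t[:2],240],speed=120); manip.hold(.3)
print(needle("wrist",POST),needle("side",POST),needle("scene",POST)); show()
manip.move_to([400,-60,330],fr(np.radians(175))if ik([400,-60,330],fr(np.radians(175))) is not None else fr(A+np.pi)) if False else None
p,_=snapshot("wrist"); save("k.png",p,1.4)
E
```

```text
288 act 287.9 F [-0.  -0.7 -0.1] 0.5 [(9.38, 628, 11.7)]
275 act 275.1 F [ 1.2 -0.4  1.7] 0.5 [(8.96, 641, 11.7)]
280 act 280.0 F [ 0.4 -0.5  0.2] 0.0 [(8.96, 632, 11.7)]
285 act 285.0 F [ 0.2 -0.  -0.3] 0.0 [(9.32, 628, 11.7)]
290.5 act 290.5 F [ 0.  -0.3 -0.2] 0.0 [(9.43, 621, 11.6)]
(np.float64(4.246), np.float64(9.44), array([9.3, 3.7]), 615, array([ 1.4, 11.6]))
(np.float64(4.245), np.float64(9.43), array([8.7, 3.4]), 588, array([ 1.4, 11.5])) (np.float64(2.963), np.float64(6.58), array([-0.6, -1.3]), 222, array([1.7, 1.7])) (np.float64(4.203), np.float64(9.34), array([21.7,  6.5]), 143, array([0.7, 5.4]))
t 32.5 tcp [537.8  29.8 239.9] F [-0.2 -0.2 -0.3] op 0.6 gf 0.0
```

View pics/k.png

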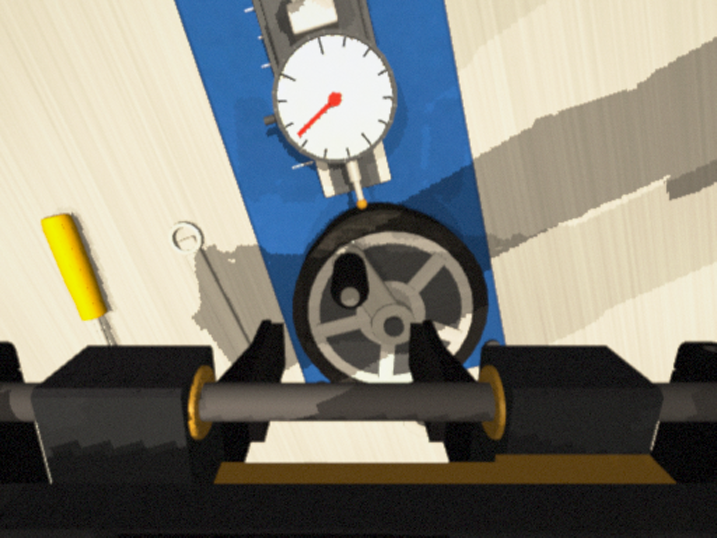

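```bash
python3 -c "
from station import *
print(manip.job_done())"
```

```text
the job is handed in; nothing more can be done
None
```

The tyre's highest spot, about 3.9 mm above true, is under the plunger. The dial was set at 5.5 mm and now reads 9.4 of 12 mm. The only other rise I found was about 2.0 mm. About a third of the rim was judged from a camera picture rather than by the needle. The gripper is clear, and the job was handed in at about 33 s.

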